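# Snap the retaining clip onto the selector shaft

## Task

Take the yellow C-shaped retaining clip out of its red holder and snap it down, gap first, onto the narrow dark neck of the shaft in the blue bench stand, fully home and standing upright, then let go of it. The shaft may sit anywhere along its endwise float, so feel for the neck by sliding the clip gently along the shaft; never force the clip, and leave the socket, throttle body and wrench where they are.

Things in the scene. Friction and masses are not known exactly. Their poses are not given: they have to be found in the camera images.
- clip: Yellow snap clip, an upside-down U, gap downward, 31 mm wide (its x), 8 mm thick (its y), z up out of its tab; about 64 g. Origin: centre of its bore, which comes to lie on the shaft's axis when the clip is home. Lowest point 13 mm below the origin.
- clip_tab (a point): Where to grip the clip: on its tab, 43 mm above the clip's origin. The tab is 22 mm (x) by 10 mm (y) and reaches from 12 to 52 mm above the origin; pinch it across its 10 mm. Axes as the clip's.
- clip_mouth (a point): Middle of the clip's mouth, 10 mm below its origin, between two round lips (3 mm radius, centres 8.2 mm either side in x) that leave a 10.4 mm gap. The lips are on spring arms that give outwards about 3.5 mm each. A downward push of about 10 to 18 N passes them over the neck; they cannot open enough for the thick shaft.
- holder: Red holder, fixed, 66 (x) by 50 (y) mm, 18 mm high, with a pocket 36 by 12 mm, 12 mm deep, in which the clip stands upright, its x and y along the holder's, its origin 19 mm above the bench. Origin: centre of its underside.
- stand: Blue bench stand, fixed, base 84 (x) by 146 (y) by 12 mm; origin: centre of its underside, z up. Two posts, 46 mm wide in x, stand at y = -56 to -40 mm and 40 to 56 mm, tops 76 mm above the bench. They carry a round shaft along the stand's y axis, whose ends stick out up to 92 mm from the middle.
- shaft_mid (a point): Point on the shaft's axis midway between the posts, 60 mm above the bench; y along the shaft, axes as the stand's. The silver shaft is 22 mm thick with one dark neck 11 mm long. The neck's centre lies anywhere from -17 to 17 mm from here along y, different each time and not reported: the shaft floats endwise, held by 60 N of drag.
- shaft_top (a point): Top of the thick shaft, 11 mm above shaft_mid. With its lips resting here the clip's origin is about 21 mm above the axis; where the lips find the neck it sinks 5 to 6 mm, and a firm push snaps it down to the axis. Neck: round top of 7 mm radius, flat flanks 14 mm apart, flat underside 7 mm below the axis. Over 30 N on the shaft or stand does damage.
- impact_socket: Dark impact socket, 38 mm thick and 78 mm tall, standing loose; origin at the centre of its foot. Not to be disturbed.
- throttle_body: Loose aluminium throttle body, about 77 by 107 by 55 mm; origin under the centre of its bore. Not to be disturbed.
- wrench: Loose steel wrench, 200 mm long, lying flat. Not to be disturbed.
Not all that is in view belongs to the job. Of the things shaped like the clip, the yellow one is meant. Several things look just like the holder: the one meant starts nearest to the robot's base.

How it is judged:
On the way, in this order (a step that is already met when the one before it is completed fails the run):
1. the clip is lifted clear of its holder, held by the fingers (z of clip in the frame of holder above 0.045 m and contact force between clip and the fingers above 1 N), for 0.2 s.
2. the clip is home on the neck (z of clip in the frame of shaft_mid between -0.004 and 0.003 m and x of clip in the frame of shaft_mid between -0.004 and 0.004 m and y of clip in the frame of shaft_mid between -0.022 and 0.022 m), for 0.1 s.
At the end, for the whole second after the job is handed in: The clip's bore centre is on the shaft's axis (within 3 mm above, 4 mm below, 4 mm to the sides), between the posts (within 22 mm of the middle), which it can only be on the neck; it stands upright within 0.35 rad, at rest and released (all of step 2 and angle between clip's own z axis and vertical below 0.35 rad and linear speed of clip below 0.02 m/s and contact force between clip and the fingers below 0.1 N); the robot touches nothing.
It fails at once if more than 30 N between the clip and the stand or its shaft (contact force between clip and stand above 30 N).
It fails at once if the socket, throttle body or wrench moved by more than 15 mm (distance of any of impact_socket, throttle_body, wrench from where it was at the start of the episode above 0.015 m).
It also fails if it takes over 61 s, if anything falls off the work surface, if the arm or the gripper's body presses on something with over 40 N, if the wrist force passes 120 N, or if a joint passes its speed limit or range.

## Robot

A 6-joint arm with a two-finger parallel gripper is mounted at the origin on the work surface. World frame = base frame: x ahead of the robot, y to its left, z up, the work surface at z = 0. Lengths are in m, angles in rad, forces in N, time in s.
With the tool pointing down it reaches from about 0.35 to 0.775 m from the base axis. Payload 5.5 kg.
Tool frame: the origin (TCP) lies midway between the tips of the shut fingers; the grasp point (between the pads) lies 19 mm behind it; z points along the fingers, y is the line along which they close (so a half turn about z gives the same grasp; the last joint's range is limited). The gripper opens to 85 mm and grips with 20 to 120 N. Pads are 22 mm wide; open, the fingers measure 114 mm over their backs; the gripper's body (76 mm by 85 mm) begins 54 mm behind the grasp point. The pads swing forward as they close: fully open they stand 13 mm farther back than shut.
Start: joints at [-1.28, 0.313, 0.046, 1.304, 0, 1.431], TCP at [0.24, -0.523, 0.231] pointing down, gripper open.
Joint ranges: [-2.76, 2.76], [-0.86, 1.69], [-1.03, 1.26], [-2.2, 2.34], [-1.47, 1.5], [-3.14, 3.14]. Speed limits (rad/s): [2.57, 2.57, 3.14, 3.14, 3.14, 3.14].

## Interface

Orientations are given as a rotation vector (axis times angle).
In Python, from rig import manip gives the robot as it stands.
- The arm moves only by the shell command python3 -m crank 'ROWS' [OPENING] [FORCE]. ROWS is JSON, a list that holds one entry, the list of rows, each a list of 6 numbers: the shift along the tool's x, y, z in units of 0.025 m (1.0 is 0.025 m), then the turn, a rotation vector about the tool's x, y, z in units of 0.12 rad (1.0 is 0.12 rad). In form: [[[tx, ty, tz, rx, ry, rz], ...]]. A call has 1 to 5 rows; each row shifts and turns the commanded pose from where the row before left it, along the tool's axes as they then stand; what a row does not reach is not made up. A row lasts 1/8 s, in which the tool goes at most 62.5 mm and 10.7 degrees, less where a joint would pass 70% of its speed; a pose out of reach is approached as far as the arm can. A call with a number of a shift or a turn outside -1 to 1 is refused whole. A call with a gripper value outside its range is refused whole. OPENING is the opening, from 0 (shut) to 1 (fully open), set as the call begins (- or left out, the last holds). The fingers move at their own pace and stop on an object; FORCE is the grip in N (left out, the last holds). Time passes only in rows, so rows that do not move let the fingers close. It gives the time, the measured TCP pose, the force, the opening and the grip force at its end, in the units of the state.
- manip.sense(): the state, without advancing time (a new reading comes with each control period).
- manip.capture(name): name is "scene" or "side" or "wrist"; returns a dict with "pixels" (480x640x3 uint8, red, green, blue), "camera_matrix" (3x3 intrinsics, pixels), "k1" (the pictures are not rectified: a ray, as slopes to the right and down, at radius r is drawn at 1 + k1 r^2 times it, then the intrinsics apply), "T" (4x4, takes a point from camera to world coordinates); the wrist camera has in their place "hand_eye" (4x4, takes a point from camera to tool coordinates, whose origin is the TCP and whose axes are the flange's). Camera axes: x right, y up, looking along -z (the intrinsics and any distortion apply to the point x, -y, -z); pixel columns grow to the right and rows downward; lengths in m; the calibration is good to about 2 mm. A picture is of the moment at which its call begins: read the wrist's pose just before it. There is no depth.
- manip.sign_off(): hands the job in; it is judged then, once.
The state is a dict: "time_s": time; "qpos": joint angles; "qd": joint speeds; "tau": joint torques, N m; "position": TCP position; "eef_rot": TCP orientation; "wrist_force": force on the tool from outside, world axes, zero at the start; "ft_torque": the same for the moment, N m; "grip_width": opening from 0.0 (shut) to 1.0 (fully open); "grip_force": force on a finger pad.
Only numpy, scipy, OpenCV 4.12 (cv2) and the standard library are available. Lean on these libraries where they do the work, as an engineer would, in place of code of your own. Each camera call takes 0.05 s, during which the arm holds its last target. There are 200 camera calls.

## Working session

There is one attempt and no reset: what is moved stays moved. The work goes in short steps, Python scripts to look and compute and a shell command to move; the robot and the scene stay as the last step left them, time stands still between calls to the robot, and variables do not carry over. Pictures are saved under pics/ and viewed, at most 10 in all, crops included, and the job is handed in when it is done.

```bash
ls; mkdir -p pics; python3 - <<'E'
from rig import manip
import cv2,numpy as np,pickle
print(manip.sense())
for n in("scene","side"):
    d=manip.capture(n); pickle.dump(d,open(f"pics/{n}.pkl","wb"))
    cv2.imwrite(f"pics/{n}.png",d["pixels"][:,:,::-1]); print(n,d["k1"],d["camera_matrix"],d["T"])
E
```

```text
pics
{'time_s': 0.0, 'qpos': array([-1.27959332e+00,  3.14013475e-01,  4.49680235e-02,  1.30360445e+00,
        6.95478183e-06,  1.43119617e+00]), 'qd': array([-2.75623001e-04, -1.18514436e-03,  9.76194615e-05,  7.31043017e-04,
        6.91985094e-04,  6.56734206e-04]), 'tau': array([ 1.08212564e-03, -4.80630469e+01,  2.98530793e+01,  1.93199777e-02,
       -7.11550251e-05,  1.28962287e-05]), 'position': array([ 0.23996329, -0.52196464,  0.23039696]), 'eef_rot': array([-3.06718639e+00, -6.71088053e-01,  2.09475093e-04]), 'wrist_force': array([-0.81268124,  0.16693428,  0.62988132]), 'ft_torque': array([-0.01328569, -0.00875449,  0.00616589]), 'grip_force': 0.0, 'grip_width': 1.0020583414769937}
scene 0.03456163213206506 [[464.60840781   0.         314.5429167 ]
 [  0.         464.60840781 241.49908738]
 [  0.           0.           1.        ]] [[ 0.77672769 -0.36465511  0.51353748  0.94975214]
 [ 0.62967564  0.46801491 -0.62005695 -0.46411349]
 [-0.01423626  0.80497745  0.59313458  0.51369027]
 [ 0.          0.          0.          1.        ]]
side -0.1362951047266423 [[549.81392719   0.         323.64324685]
 [  0.         549.81392719 241.69265311]
 [  0.           0.           1.        ]] [[ 0.99739588  0.04876843 -0.05313278  0.53286885]
 [-0.07140517  0.77129336 -0.63246174 -0.69358347]
 [ 0.0101368   0.63460869  0.77276714  0.92294255]
 [ 0.          0.          0.          1.        ]]
```

View pics/scene.png

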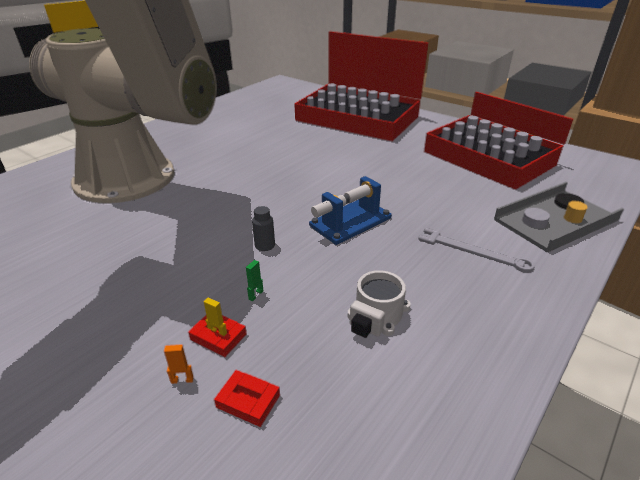

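View pics/side.png

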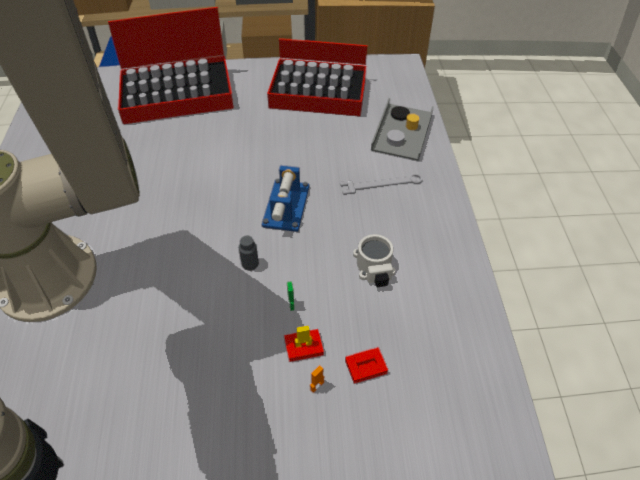

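The scene view shows the yellow clip in its holder at about (215,320), with the side view placing it at (304,340). The stand is at (350,210) in scene and (287,200) in side. The socket is at (263,230) in scene.

```bash
cat > h.py <<'E'
from rig import manip
import cv2,numpy as np,pickle
from scipy.spatial.transform import Rotation as R
def rays(d,px,T=None):
    T=d["T"] if T is None else T
    K=d["camera_matrix"];p=(np.atleast_2d(px).astype(float)-K[:2,2])/[K[0,0],K[1,1]]
    u=p.copy()
    for _ in range(20): u=p/(1+d["k1"]*(u**2).sum(1,keepdims=True))
    v=np.c_[u[:,0],-u[:,1],-np.ones(len(u))]@T[:3,:3].T
    return T[:3,3],v
def plane(d,px,z,T=None):
    o,v=rays(d,px,T); return o+v*((z-o[2])/v[:,2])[:,None]
def tri(d1,p1,d2,p2):
    A=[];b=[]
    for d,p in((d1,p1),(d2,p2)):
        o,v=rays(d,p);v=v[0]/np.linalg.norm(v[0]);M=np.eye(3)-np.outer(v,v);A.append(M);b.append(M@o)
    return np.linalg.lstsq(np.vstack(A),np.hstack(b),rcond=None)[0]
def mask(im,c):
    h=cv2.cvtColor(im,cv2.COLOR_RGB2HSV);H,S,V=cv2.split(h)
    r={"yellow":(H>22)&(H<34)&(S>150)&(V>60),"red":((H<5)|(H>175))&(S>180)&(V>60),"blue":(H>100)&(H<125)&(S>130)&(V>40)}[c]
    return r.astype(np.uint8)
def blobs(im,c,amin=60):
    n,l,s,ce=cv2.connectedComponentsWithStats(mask(im,c))
    return [(s[i],ce[i],l==i) for i in range(1,n) if s[i][4]>amin]
def wrist(name=None):
    s=manip.sense();d=manip.capture("wrist")
    T=np.eye(4);T[:3,:3]=R.from_rotvec(s["eef_rot"]).as_matrix();T[:3,3]=s["position"]
    d["T"]=T@d["hand_eye"]
    if name: cv2.imwrite(f"pics/{name}.png",d["pixels"][:,:,::-1])
    return s,d
E
python3 - <<'E'
from h import *
D={n:pickle.load(open(f"pics/{n}.pkl","rb")) for n in("scene","side")}
for n,d in D.items():
  for c in("yellow","red","blue"):
    for s,ce,m in blobs(d["pixels"],c):
      print(n,c,s,ce.round(1),plane(d,ce,.0)[0].round(3))
ds,dd=D["scene"],D["side"]
w=lambda a,b:print(tri(ds,a,dd,b).round(4))
# yellow centroid
f=lambda d,b:[x for x in blobs(d["pixels"],"yellow")]
E
```

```text
scene yellow [204 297  22  38 470] [213.9 315.1] [ 0.503 -0.17   0.   ]
scene red [ 329   32   99   66 5049] [377.6  63.3] [-0.027  1.112  0.   ]
scene red [ 472   92  101   51 2441] [521.9 117.1] [0.595 0.897 0.   ]
scene red [ 295   96  125   44 2195] [357.1 119.8] [0.23  0.606 0.   ]
scene red [ 425  127  137   62 2795] [491.6 160.6] [0.634 0.587 0.   ]
scene red [ 189  316   57   41 1186] [217.6 335.9] [ 0.54  -0.195  0.   ]
scene red [ 215  371   64   55 2211] [247.1 397.3] [ 0.649 -0.241  0.   ]
scene blue [526   0  86   8 422] [574.7   2.3] [0.234 2.713 0.   ]
scene blue [ 310  177   81   68 2323] [350.8 215.6] [0.507 0.186 0.   ]
side yellow [295 326  16  20 220] [302.7 335. ] [ 0.54  -0.166 -0.   ]
side red [ 108    7  115   61 4954] [167.   37.1] [0.148 0.955 0.   ]
side red [ 279   39   88   25 1542] [322.8  50.6] [0.649 0.83  0.   ]
side red [ 119   56  114   68 1885] [178.4 104.4] [0.228 0.581 0.   ]
side red [ 268   59   98   57 1576] [316.1 100.1] [0.612 0.573 0.   ]
side red [285 330  38  31 670] [303.7 347. ] [ 0.54  -0.192 -0.   ]
side red [346 348  42  35 974] [366.  364.8] [ 0.653 -0.237  0.   ]
side blue [100  38  19  28 293] [109.6  55.2] [-0.025  0.866  0.   ]
side blue [ 262  166   47   65 1335] [287.6 203.8] [0.522 0.18  0.   ]
```

```bash
python3 - <<'E'
import cv2,numpy as np
a=cv2.imread("pics/scene.png")[165:250,240:400];b=cv2.imread("pics/side.png")[155:280,230:320]
a=cv2.resize(a,None,fx=3.5,fy=3.5,interpolation=2);b=cv2.resize(b,None,fx=2.4,fy=2.4,interpolation=2)
o=np.zeros((300,780,3),np.uint8);o[:a.shape[0],:a.shape[1]]=a;o[:b.shape[0],562:562+b.shape[1]]=b[:300]
cv2.imwrite("pics/crop.png",o)
E
```

```text
(no output)
```

View pics/crop.png

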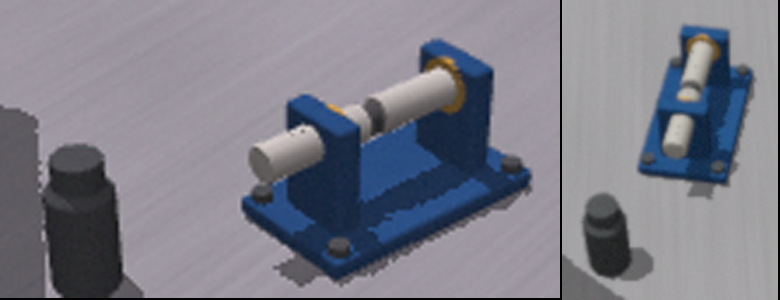

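The neck is dark and visible nearer to the front post, at about (347,197) in scene and (282,195) in side. Next I'll get the hand-eye transform, holder yaw and shaft direction.

```bash
cat >> h.py <<'E'
def tooldelta(w,yaw=0):
    s=manip.sense();M=R.from_rotvec(s["eef_rot"]).as_matrix()
    print("TCP",s["position"].round(4),"toolx",M[:,0].round(3),"z",M[:,2].round(3),"units",(M.T@(np.array(w)-s["position"])/.025).round(2))
E
python3 - <<'E'
from h import *
s,d=wrist();print(d["hand_eye"].round(3),d["camera_matrix"][0,0],d["k1"])
D={n:pickle.load(open(f"pics/{n}.pkl","rb")) for n in("scene","side")}
print("neck",tri(D["scene"],(347.1,197.3),D["side"],(282,195)).round(4))
print("near shaft end",tri(D["scene"],(315,211),D["side"],(278.5,216)).round(4))
tooldelta([.52,-.18,.231])
E
```

```text
[[-0.001  0.949  0.314  0.081]
 [ 1.     0.001  0.    -0.   ]
 [ 0.     0.314 -0.949 -0.144]
 [ 0.     0.     0.     1.   ]] 365.05242381211093 -0.07652272000003374
neck [0.5115 0.1612 0.0532]
near shaft end [0.5017 0.0822 0.0636]
TCP [ 0.24   -0.5221  0.2306] toolx [0.909 0.418 0.   ] z [-0.     0.001 -1.   ] units [15.89 -7.76 -0.  ]
```

```bash
python3 -m crank '[[[1,-0.5,0,0,0,0],[1,-0.5,0,0,0,0],[1,-0.5,0,0,0,0],[1,-0.5,0,0,0,0],[1,-0.5,0,0,0,0]]]'; python3 -m crank '[[[1,-0.5,0,0,0,0],[1,-0.5,0,0,0,0],[1,-0.5,0,0,0,0],[1,-0.5,0,0,0,0],[1,-0.5,0,0,0,0]]]';python3 -m crank '[[[1,-0.5,0,0,0,0],[1,-0.5,0,0,0,0],[1,-0.5,0,0,0,0],[1,-0.5,0,0,0,0],[1,-0.5,0,0,0,0]]]';python3 -m crank '[[[0,0,0,0,0,0]]]'
python3 - <<'E'
from h import *
s,d=wrist("w1");print(s["position"],s["eef_rot"])
pickle.dump(d,open("pics/w1.pkl","wb"))
E
```

```text
time_s: 0.78
position: [0.328, -0.4126, 0.231]
eef_rot: [-3.069, -0.671, 0.0]
wrist_force: [-0.3, 0.2, -0.3]
grip_width: 0.997
grip_force: 0.0
time_s: 1.4
position: [0.4155, -0.3036, 0.231]
eef_rot: [-3.069, -0.671, 0.0]
wrist_force: [-1.4, -0.2, 0.2]
grip_width: 0.998
grip_force: 0.0
time_s: 2.02
position: [0.5029, -0.1947, 0.231]
eef_rot: [-3.069, -0.671, 0.001]
wrist_force: [-0.1, -0.1, -0.3]
grip_width: 0.997
grip_force: 0.0
time_s: 2.15
position: [0.5031, -0.1942, 0.2309]
eef_rot: [-3.068, -0.676, 0.001]
wrist_force: [0.3, -0.6, -0.2]
grip_width: 1.004
grip_force: 0.0
[ 0.50313318 -0.19419654  0.23090546] [-3.06760859e+00 -6.75751661e-01  7.31474016e-04]
```

View pics/w1.png

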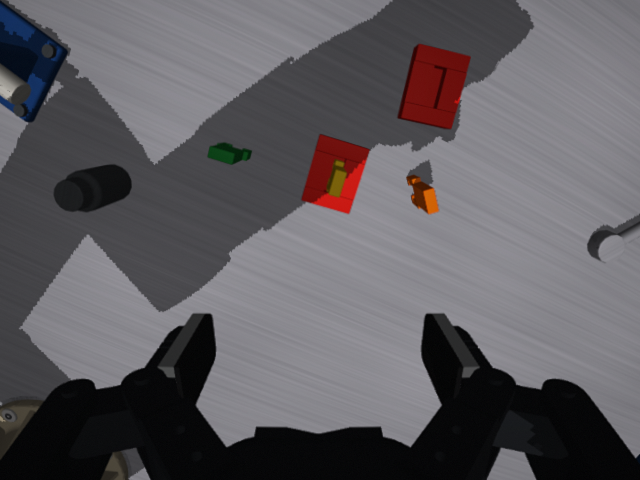

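The wrist view shows the holder with the clip at about (336,175), its long axis roughly along tool x.

```bash
cat >> h.py <<'E'
def look(d,c,z,near,amin=150):
    for s,ce,m in blobs(d["pixels"],c,amin):
        if np.hypot(*(plane(d,ce,z)[0][:2]-near))>.06: continue
        P=plane(d,cv2.findContours(m.astype(np.uint8),0,2)[0][0][:,0],z)[:,:2].astype(np.float32)
        b=cv2.boxPoints(cv2.minAreaRect(P));e=[b[1]-b[0],b[2]-b[1]];e.sort(key=np.linalg.norm)
        a=np.degrees(np.arctan2(e[1][1],e[1][0]))%180
        print(c,s,"ctr",b.mean(0).round(4),"size",np.linalg.norm(e[1]).round(4),np.linalg.norm(e[0]).round(4),"long axis deg",a.round(1))
E
python3 - <<'E'
from h import *
d=pickle.load(open("pics/w1.pkl","rb"))
look(d,"red",.018,[.535,-.19]); look(d,"red",.0,[.535,-.19]);look(d,"yellow",.071,[.535,-.19],40)
M=d["T"]@np.linalg.inv(d["hand_eye"]);print("toolx deg",np.degrees(np.arctan2(M[1,0],M[0,0])))
E
```

```text
red [ 302  135   67   78 2864] ctr [ 0.5409 -0.194 ] size 0.0654 0.0492 long axis deg 8.6
red [ 302  135   67   78 2864] ctr [ 0.5391 -0.1957] size 0.0687 0.0517 long axis deg 8.6
yellow [328 160  18  36 365] ctr [ 0.5445 -0.1924] size 0.0283 0.0111 long axis deg 12.3
toolx deg 24.84611634984024
```

```bash
python3 -m crank '[[[0.7,0.33,0.6,0,0,0],[0.71,0.33,0.6,0,0,0],[0,0,0.8,0,0,0.8],[0,0,0.8,0,0,0.8],[0,0,0,0,0,0.76]]]' 0.5 60; python3 -m crank '[[[0,0,0,0,0,0],[0,0,0,0,0,0]]]'
python3 - <<'E'
from h import *
s,d=wrist("w2");print(s["position"],s["grip_width"])
for z in(.018,):look(d,"red",z,[.541,-.194])
look(d,"yellow",.071,[.541,-.194],40)
M=d["T"]@np.linalg.inv(d["hand_eye"]);print("toolx deg",np.degrees(np.arctan2(M[1,0],M[0,0])))
tooldelta([.542,-.194,.043])
E
```

```text
time_s: 2.82
position: [0.5395, -0.1962, 0.1591]
eef_rot: [-3.132, -0.225, 0.006]
wrist_force: [-1.3, 0.3, 1.0]
grip_width: 0.503
grip_force: 0.0
time_s: 3.08
position: [0.5413, -0.1965, 0.1616]
eef_rot: [3.133, 0.233, 0.001]
wrist_force: [0.4, -0.4, 0.0]
grip_width: 0.498
grip_force: 0.0
[ 0.54131084 -0.19652112  0.16158082] 0.49782413964138883
red [ 284  186   62   80 4004] ctr [ 0.542  -0.1937] size 0.0669 0.0497 long axis deg 8.4
yellow [308 210  13  54 632] ctr [ 0.5494 -0.1924] size 0.0372 0.0082 long axis deg 8.4
toolx deg 8.489687288784582
TCP [ 0.5414 -0.1964  0.1617] toolx [0.989 0.148 0.001] z [ 0.001 -0.    -1.   ] units [ 0.03 -0.09  4.75]
```

View pics/w2.png

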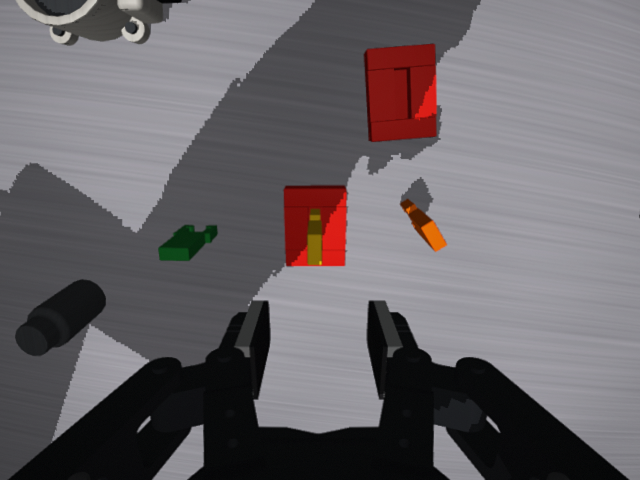

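The clip and holder are square to the tool. The tab centre is at about (0.542,-0.1935), so I'll descend and grip.

```bash
python3 -m crank '[[[0.03,-0.11,0.95,0,0,0],[0,0,0.95,0,0,0],[0,0,0.95,0,0,0],[0,0,0.95,0,0,0],[0,0,0.95,0,0,0]]]'; python3 -m crank '[[[0,0,0,0,0,0],[0,0,0,0,0,0],[0,0,0,0,0,0],[0,0,0,0,0,0]]]' 0 90;python3 -m crank '[[[0,0,0,0,0,0],[0,0,0,0,0,0]]]'
```

```text
time_s: 3.75
position: [0.5421, -0.1933, 0.0423]
eef_rot: [3.132, 0.233, 0.001]
wrist_force: [-0.4, 0.3, -0.7]
grip_width: 0.498
grip_force: 0.0
time_s: 4.25
position: [0.5424, -0.1933, 0.0435]
eef_rot: [3.132, 0.232, 0.002]
wrist_force: [0.1, -0.5, 0.8]
grip_width: 0.098
grip_force: 89.0
time_s: 4.5
position: [0.5425, -0.1933, 0.0434]
eef_rot: [3.132, 0.232, 0.002]
wrist_force: [-0.5, 0.8, 4.5]
grip_width: 0.1
grip_force: 89.6
```

```bash
python3 -m crank '[[[0,0,-0.6,0,0,0],[0,0,-0.8,0,0,0],[0,0,-1,0,0,0],[0,0,-1,0,0,0],[0,0,-1,0,0,0]]]'; python3 -m crank '[[[-0.1,-0.95,-0.8,0,0,0],[-0.1,-0.95,0,0,0,0],[-0.1,-0.95,0,0,0,0],[-0.1,-0.95,0,0,0,0],[-0.1,-0.95,0,0,0,0]]]';python3 -m crank '[[[-0.1,-0.95,0,0,0,0],[-0.1,-0.95,0,0,0,0],[-0.1,-0.95,0,0,0,0],[-0.1,-0.95,0,0,0,0],[-0.1,-0.95,0,0,0,0]]]';python3 -m crank '[[[0,-0.95,0,0,0,0],[0,-0.95,0,0,0,0],[0,0,0,0,0,0],[0,0,0,0,0,0]]]'
python3 - <<'E'
from h import *
s,d=wrist("w3");print(s["position"],s["grip_width"])
pickle.dump(d,open("pics/w3.pkl","wb"))
M=d["T"]@np.linalg.inv(d["hand_eye"]);print("toolx deg",np.degrees(np.arctan2(M[1,0],M[0,0])))
E
```

```text
time_s: 5.12
position: [0.5416, -0.1929, 0.1539]
eef_rot: [3.133, 0.232, -0.0]
wrist_force: [0.1, -0.1, -1.6]
grip_width: 0.096
grip_force: 89.1
time_s: 5.75
position: [0.5108, -0.0752, 0.1716]
eef_rot: [-3.132, -0.233, 0.002]
wrist_force: [0.3, -0.1, -0.4]
grip_width: 0.098
grip_force: 89.1
time_s: 6.38
position: [0.4807, 0.0401, 0.1717]
eef_rot: [-3.133, -0.233, 0.002]
wrist_force: [0.3, 0.1, -0.4]
grip_width: 0.098
grip_force: 89.1
time_s: 6.88
position: [0.4747, 0.0854, 0.1721]
eef_rot: [3.133, 0.233, -0.001]
wrist_force: [0.8, -0.4, -0.5]
grip_width: 0.099
grip_force: 89.1
[0.47465648 0.0854479  0.17212716] 0.09852089765693192
toolx deg 8.50423640358649
```

View pics/w3.png

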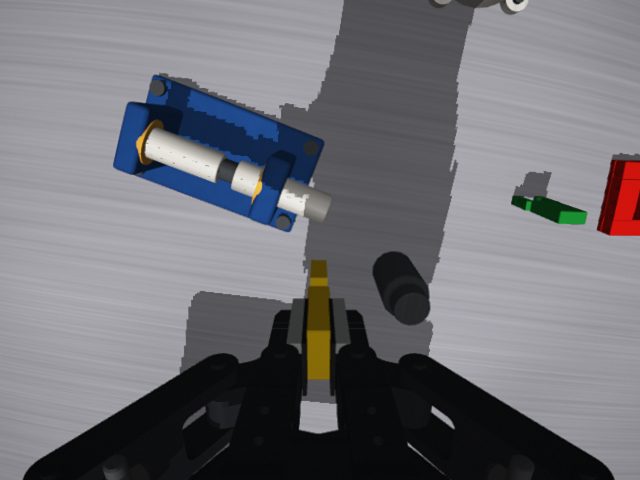

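The shaft lies between (150,140) and (325,205), with the dark neck at about (229,171). I'll cast its centreline onto z = 0.060.

```bash
cat >> h.py <<'E'
def shaft(d,seeds,nseed):
    im=d["pixels"];h=cv2.cvtColor(im,cv2.COLOR_RGB2HSV).astype(int);V,S=h[...,2],h[...,1]
    n,l=cv2.connectedComponents(((S<50)&(V>110)).astype(np.uint8),connectivity=4)
    pts=[]
    for (c,r) in seeds:
        m=l==l[r,c];ys,xs=np.nonzero(m);print("seed",l[r,c],m.sum(),xs.min(),xs.max(),ys.min(),ys.max())
        P=plane(d,np.c_[xs,ys],.060)[:,:2];pts.append(P)
    n,l=cv2.connectedComponents(((S<60)&(V<90)).astype(np.uint8),connectivity=4)
    c,r=nseed;m=l==l[r,c];ys,xs=np.nonzero(m);N=plane(d,np.c_[xs,ys],.060)[:,:2];print("neck",m.sum(),xs.min(),xs.max(),ys.min(),ys.max())
    return pts,N
E
python3 - <<'E'
from h import *
d=pickle.load(open("pics/w3.pkl","rb"))
pts,N=shaft(d,[(185,153),(245,180)],(229,171))
(cx,cy),(w,hh),a=cv2.minAreaRect(pts[0].astype(np.float32));print((cx,cy),w,hh,a)
# end slabs: rectangle axis
b=cv2.boxPoints(((cx,cy),(w,hh),a));e=max(b[1]-b[0],b[2]-b[1],key=np.linalg.norm);u=e/np.linalg.norm(e);u*=np.sign(u[1])
print("axis",u,"deg",np.degrees(np.arctan2(u[1],u[0])))
v=np.array([u[1],-u[0]]);c0=np.array([cx,cy])
for P in pts+[N]:
    s=(P-c0)@u;t=(P-c0)@v;print("s",s.min().round(4),s.max().round(4),"t",t.min().round(4),t.max().round(4),"ctr",(c0+u*(s.min()+s.max())/2+v*(t.min()+t.max())/2).round(4))
    # direction by medians
look(d,"blue",.012,[.51,.15]);print(d["T"][:3,3])
E
```

```text
seed 4 2166 145 221 129 182
seed 9 693 231 260 162 196
neck 414 182 238 138 181
(0.5214797258377075, 0.18755246698856354) 0.05371572822332382 0.02038843370974064 76.69622039794922
axis [0.23011313 0.9731639 ] deg 76.696266
s -0.0269 0.0269 t -0.0102 0.0102 ctr [0.5215 0.1876]
s -0.0545 -0.0375 t -0.0099 0.0107 ctr [0.5113 0.1427]
s -0.0382 0.0034 t -0.0086 0.0118 ctr [0.519  0.1703]
blue [  137    76   187   156 11228] ctr [0.5188 0.1702] size 0.1443 0.0834 long axis deg 76.8
[0.55454702 0.09761859 0.31582367]
```

```bash
python3 - <<'E'
from h import *
d=pickle.load(open("pics/w3.pkl","rb"))
for s,ce,m in blobs(d["pixels"],"yellow",100):
    ys,xs=np.nonzero(m);print(s)
    r=ys.max()-1;cs=xs[ys==r];print(r,cs.min(),cs.max(),plane(d,[[cs.mean(),r+1.5]],-.0276,d["hand_eye"]))
    for r in (290,340): cs=xs[ys==r];print(r,cs.min(),cs.max())
tooldelta([.5141,.1564,.130])
E
python3 -m crank '[[[0,0,0,0,0,0.8],[0,0,0,0,0,0.8],[0,0,0,0,0,0.8],[0,0,0,0,0,0.77],[0,0,0,0,0,0]]]'
python3 - <<'E'
from h import *
tooldelta([.5141,.1564,.130])
E
```

```text
[ 307  261   24  119 2425]
378 308 329 [[-1.25929796e-02 -5.95224642e-05 -2.76000000e-02]]
290 309 328
340 307 329
TCP [0.4749 0.0851 0.1722] toolx [ 0.989  0.147 -0.001] z [-0. -0. -1.] units [ 1.97 -2.59  1.69]
time_s: 7.55
position: [0.469, 0.0217, 0.1724]
eef_rot: [-3.084, 0.24, 0.001]
wrist_force: [-0.1, -0.6, -0.7]
grip_width: 0.098
grip_force: 88.9
TCP [0.469  0.0217 0.1724] toolx [ 0.988 -0.155 -0.005] z [ 0.003  0.049 -0.999] units [ 0.96 -5.51  1.96]
```

```bash
python3 -m crank '[[[0,0,0,0,0,0]]]'; python3 - <<'E'
from h import *
s=manip.sense();print(s["qpos"].round(3),s["qd"].round(3),s["wrist_force"].round(1))
E
```

```text
time_s: 7.68
position: [0.4691, 0.0234, 0.1725]
eef_rot: [-3.084, 0.235, 0.001]
wrist_force: [-0.1, -0.2, -0.6]
grip_width: 0.1
grip_force: 88.9
[-0.153  0.138 -0.328  1.11   0.049  3.141] [0.019 0.002 0.002 0.    0.    0.   ] [-0.1 -0.2 -0.6]
```

Joint 6 hit its limit, so I'll use the equivalent half-turn grasp. That means turning the other way by about 175°.

```bash
R5='x'; python3 -m crank '[[[0,0,0,0,0,-1],[0,0,0,0,0,-1],[0,0,0,0,0,-1],[0,0,0,0,0,-1],[0,0,0,0,0,-1]]]'; python3 -m crank '[[[0,0,0,0,0,-1],[0,0,0,0,0,-1],[0,0,0,0,0,-1],[0,0,0,0,0,-1],[0,0,0,0,0,-1]]]'; python3 -m crank '[[[0,0,0,0,0,-1],[0,0,0,0,0,-1],[0,0,0,0,0,-1],[0,0,0,0,0,-1],[0,0,0,0,0,-1]]]'; python3 -m crank '[[[0,0,0,0,0,-1],[0,0,0,0,0,-1],[0,0,0,0,0,-1],[0,0,0,0,0,-1],[0,0,0,0,0,-1]]]'; python3 -m crank '[[[0,0,0,0,0,-1],[0,0,0,0,0,-1],[0,0,0,0,0,-1],[0,0,0,0,0,-1],[0,0,0,0,0,-1]]]'; python3 -m crank '[[[0,0,0,0,0,0],[0,0,0,0,0,0]]]'
cat >> h.py <<'E'
def plan(w,xdeg):
    tooldelta(w);s=manip.sense();M=R.from_rotvec(s["eef_rot"]).as_matrix()
    a=np.radians(xdeg);G=np.array([[np.cos(a),np.sin(a),0],[np.sin(a),-np.cos(a),0],[0,0,-1]]).T
    print("rot units",(R.from_matrix(M.T@G).as_rotvec()/.12).round(2),"toolx deg",np.degrees(np.arctan2(M[1,0],M[0,0])).round(2),"q6",s["qpos"][5].round(3))
E
python3 - <<'E'
from h import *
plan([.5141,.1564,.130],166.7)
E
```

```text
time_s: 8.3
position: [0.4691, 0.0245, 0.1725]
eef_rot: [-3.015, -0.697, -0.021]
wrist_force: [-0.1, 0.1, -1.1]
grip_width: 0.101
grip_force: 89.0
time_s: 8.93
position: [0.4691, 0.0245, 0.1725]
eef_rot: [-2.68, -1.56, -0.042]
wrist_force: [0.6, -0.1, -0.8]
grip_width: 0.096
grip_force: 89.0
time_s: 9.55
position: [0.4691, 0.0246, 0.1725]
eef_rot: [-2.105, -2.289, -0.059]
wrist_force: [-0.3, 0.1, -1.2]
grip_width: 0.097
grip_force: 89.0
time_s: 10.18
position: [0.4691, 0.0245, 0.1725]
eef_rot: [-1.34, -2.82, -0.071]
wrist_force: [-0.4, -0.4, -0.2]
grip_width: 0.097
grip_force: 89.0
time_s: 10.8
position: [0.4691, 0.0245, 0.1725]
eef_rot: [-0.449, -3.104, -0.077]
wrist_force: [-0.3, 0.4, -0.3]
grip_width: 0.097
grip_force: 89.0
time_s: 11.05
position: [0.4691, 0.0241, 0.1725]
eef_rot: [-0.46, -3.102, -0.077]
wrist_force: [0.6, -0.2, -1.2]
grip_width: 0.102
grip_force: 89.0
TCP [0.4691 0.0241 0.1725] toolx [-0.957  0.29   0.011] z [ 0.003  0.049 -0.999] units [-0.21  5.5   1.96]
rot units [ 0.4  -0.08 -0.52] toolx deg 163.16 q6 0.143
```

```bash
python3 -m crank '[[[0,0,0,0.4,-0.08,-0.52],[0,0.8,0,0,0,0],[0,0.8,0,0,0,0],[0,0.8,0,0,0,0],[0,0.6,0,0,0,0]]]'; python3 -m crank '[[[0,0,0,0,0,0],[0,0,0,0,0,0]]]'
python3 - <<'E'
from h import *
s,d=wrist("w4");pickle.dump(d,open("pics/w4.pkl","wb"))
plan([.5141,.1564,.130],166.7)
E
```

```text
time_s: 11.68
position: [0.4863, 0.0976, 0.1726]
eef_rot: [-0.362, -3.12, -0.0]
wrist_force: [0.2, -0.8, -0.2]
grip_width: 0.1
grip_force: 89.0
time_s: 11.92
position: [0.486, 0.0965, 0.1725]
eef_rot: [-0.362, -3.12, 0.0]
wrist_force: [0.1, -0.7, -0.8]
grip_width: 0.102
grip_force: 89.0
TCP [0.486  0.0963 0.1725] toolx [-0.973  0.229  0.   ] z [-0.001 -0.    -1.   ] units [-0.54  2.6   1.7 ]
rot units [-0.   -0.    0.01] toolx deg 166.74 q6 0.265
```

View pics/w4.png

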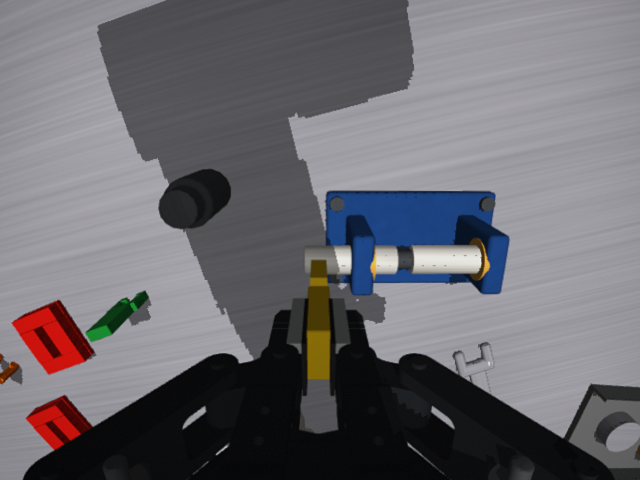

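The shaft runs horizontally at about row 260, with the neck at about (405,259). I'll measure it against the tool.

```bash
python3 - <<'E'
from h import *
d=pickle.load(open("pics/w4.pkl","rb"))
pts,N=shaft(d,[(450,259),(388,260)],(405,259))
(cx,cy),(w,hh),a=cv2.minAreaRect(pts[0].astype(np.float32))
b=cv2.boxPoints(((cx,cy),(w,hh),a));e=max(b[1]-b[0],b[2]-b[1],key=np.linalg.norm);u=e/np.linalg.norm(e);u*=np.sign(u[1])
print("deg",np.degrees(np.arctan2(u[1],u[0])),w,hh)
v=np.array([u[1],-u[0]]);c0=np.array([cx,cy])
for P in pts+[N]:
    s=(P-c0)@u;t=(P-c0)@v;print("s",s.min().round(4),s.max().round(4),"t",t.min().round(4),t.max().round(4),"ctr",(c0+u*(s.min()+s.max())/2+v*(t.min()+t.max())/2).round(4))
look(d,"blue",.012,[.51,.15]);print(d["T"][:3,3])
E
```

```text
seed 3 1868 412 481 245 273
seed 5 572 376 398 247 273
neck 302 397 413 246 272
deg 76.73366 0.054399482905864716 0.022570528090000153
s -0.0272 0.0272 t -0.0113 0.0113 ctr [0.5231 0.1873]
s -0.054 -0.0366 t -0.0097 0.0111 ctr [0.5134 0.143 ]
s -0.0383 -0.0253 t -0.0105 0.0104 ctr [0.5158 0.1564]
blue [  326   192   183   103 10832] ctr [0.5258 0.1779] size 0.1631 0.095 long axis deg 77.1
[0.4079632  0.1151113  0.31625769]
```

```bash
python3 -m crank '[[[-0.2,0.85,0,0,0,0],[-0.2,0.86,0,0,0,0],[-0.18,0.86,0,0,0,0],[0,0,0.8,0,0,0],[0,0,0.7,0,0,0]]]'; python3 -m crank '[[[0,0,0,0,0,0],[0,0,0,0,0,0],[0,0,0,0,0,0]]]'
python3 - <<'E'
from h import *
plan([.5148,.1555,.1058],166.7)
F=[];
print(manip.sense()["wrist_force"])
d=manip.capture("side");cv2.imwrite("pics/s2.png",cv2.resize(d["pixels"][120:260,210:370,::-1],None,fx=4,fy=4,interpolation=2))
E
```

```text
time_s: 12.6
position: [0.5155, 0.157, 0.1345]
eef_rot: [-0.36, -3.121, -0.0]
wrist_force: [-0.7, -0.0, -1.1]
grip_width: 0.096
grip_force: 89.0
time_s: 12.98
position: [0.5157, 0.1562, 0.1359]
eef_rot: [0.361, 3.12, 0.001]
wrist_force: [0.1, -0.0, -0.6]
grip_width: 0.094
grip_force: 89.0
TCP [0.5157 0.1562 0.1359] toolx [-0.974  0.229 -0.001] z [ 0.001  0.    -1.   ] units [ 0.03 -0.04  1.21]
rot units [0.01 0.01 0.01] toolx deg 166.78 q6 0.376
[ 0.11462592 -0.03676518 -0.63773287]
```

View pics/s2.png

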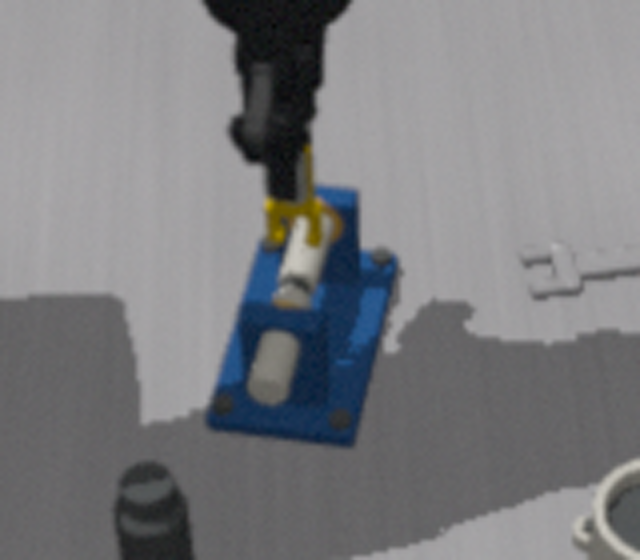

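The clip hangs upright astride the shaft line. I'll go down to just above contact, then feel in small steps.

```bash
python3 -m crank '[[[0.02,-0.02,0.5,0,0,0],[0.02,-0.02,0.5,0,0,0],[0,0,0,0,0,0],[0,0,0,0,0,0]]]'; for i in 1; do python3 -m crank '[[[0,0,0.08,0,0,0],[0,0,0,0,0,0]]]';python3 -m crank '[[[0,0,0.08,0,0,0],[0,0,0,0,0,0]]]';python3 -m crank '[[[0,0,0.08,0,0,0],[0,0,0,0,0,0]]]'; done | grep -E 'pos|wrist'
```

```text
time_s: 13.52
position: [0.5136, 0.1552, 0.1098]
eef_rot: [-0.362, -3.12, 0.0]
wrist_force: [0.7, 0.8, -0.9]
grip_width: 0.101
grip_force: 89.0
position: [0.5139, 0.1553, 0.1082]
wrist_force: [-0.2, 0.3, -0.6]
position: [0.5137, 0.1552, 0.1059]
wrist_force: [0.1, -0.6, -0.8]
position: [0.5136, 0.1552, 0.1039]
wrist_force: [0.8, 0.6, -1.2]
```

```bash
(python3 -m crank '[[[-0.05,0,0.04,0,0,0],[0,0,0,0,0,0]]]';python3 -m crank '[[[0,0,0.06,0,0,0],[0,0,0,0,0,0]]]';python3 -m crank '[[[0,0,0.06,0,0,0],[0,0,0,0,0,0]]]';python3 -m crank '[[[0,0,0.04,0,0,0],[0,0,0,0,0,0]]]') | grep -E 'pos|wrist'
```

```text
position: [0.5151, 0.1549, 0.1029]
wrist_force: [0.0, -0.2, -1.5]
position: [0.5149, 0.1549, 0.1014]
wrist_force: [0.0, -0.1, 0.3]
position: [0.5145, 0.1551, 0.1001]
wrist_force: [-2.3, 0.8, 2.3]
position: [0.5146, 0.1551, 0.0991]
wrist_force: [-2.9, 0.9, 5.3]
```

Contact came at TCP z ≈ 0.100, the expected height for the lips on the neck rather than on the thick shaft. A small sideways force remains, so I'll relieve it and press.

```bash
(python3 -m crank '[[[0.03,0,0,0,0,0],[0,0,0,0,0,0]]]';python3 -m crank '[[[0.0,0,0.04,0,0,0],[0,0,0,0,0,0]]]';python3 -m crank '[[[0,0,0.04,0,0,0],[0,0,0,0,0,0]]]') | grep -E 'pos|wrist'
```

```text
position: [0.5144, 0.1552, 0.0991]
wrist_force: [-2.7, 0.5, 2.8]
position: [0.5145, 0.1551, 0.0982]
wrist_force: [-2.3, 0.6, 4.2]
position: [0.5145, 0.1551, 0.0973]
wrist_force: [-2.7, 0.3, 5.2]
```

```bash
(python3 -m crank '[[[0.05,0,0,0,0,0],[0,0,0,0,0,0]]]';python3 -m crank '[[[0.0,0,0.05,0,0,0],[0,0,0,0,0,0]]]';python3 -m crank '[[[0,0,0.05,0,0,0],[0,0,0,0,0,0]]]') | grep -E 'pos|wrist'
```

```text
position: [0.514, 0.1553, 0.0974]
wrist_force: [0.5, 0.2, 4.8]
position: [0.5138, 0.1554, 0.0961]
wrist_force: [-0.5, 0.2, 4.0]
position: [0.5137, 0.1554, 0.0947]
wrist_force: [1.6, 0.3, 4.1]
```

```bash
(python3 -m crank '[[[0,0,0.05,0,0,0],[0,0,0,0,0,0]]]';python3 -m crank '[[[0.0,0,0.05,0,0,0],[0,0,0,0,0,0]]]';python3 -m crank '[[[0,0,0.05,0,0,0],[0,0,0,0,0,0]]]') | grep -E 'pos|wrist|grip_w'; python3 - <<'E'
from h import *
s,d=wrist("w5");dd=manip.capture("side")
a=cv2.resize(d["pixels"][190:400,200:440,::-1],None,fx=1.6,fy=1.6);b=cv2.resize(dd["pixels"][140:240,240:330,::-1],None,fx=3.36,fy=3.36,interpolation=2)
cv2.imwrite("pics/c5.png",np.hstack([a,b[:a.shape[0]]]))
E
```

```text
position: [0.5135, 0.1554, 0.0932]
wrist_force: [1.8, 0.4, 2.5]
grip_width: 0.098
position: [0.5133, 0.1553, 0.0919]
wrist_force: [2.3, 0.1, 2.0]
grip_width: 0.102
position: [0.5132, 0.1554, 0.0907]
wrist_force: [2.5, 0.1, 1.5]
grip_width: 0.1
```

View pics/c5.png

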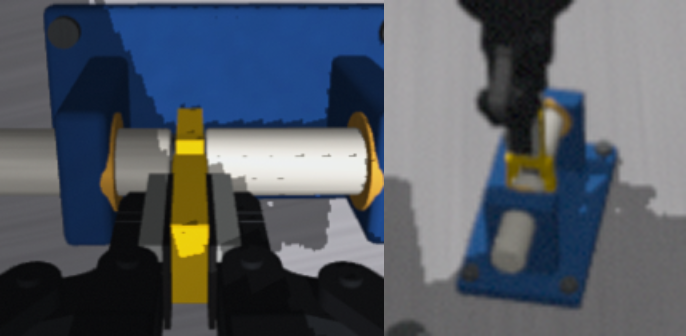

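The clip sits in the neck between the shoulders and looks straight. I'll continue home.

```bash
(python3 -m crank '[[[-0.03,0,0.05,0,0,0],[0,0,0,0,0,0]]]';python3 -m crank '[[[0.0,0,0.05,0,0,0],[0,0,0,0,0,0]]]';python3 -m crank '[[[0,0,0.05,0,0,0],[0,0,0,0,0,0]]]';python3 -m crank '[[[0,0,0.05,0,0,0],[0,0,0,0,0,0]]]') | grep -E 'pos|wrist'
```

```text
position: [0.5135, 0.1553, 0.0893]
wrist_force: [1.6, -0.6, 1.9]
position: [0.5135, 0.1552, 0.0879]
wrist_force: [1.7, -0.4, 0.9]
position: [0.5132, 0.1551, 0.0863]
wrist_force: [1.7, -0.3, -2.5]
position: [0.5132, 0.1551, 0.0852]
wrist_force: [1.0, -0.3, -2.5]
```

```bash
(python3 -m crank '[[[0,0,0.04,0,0,0],[0,0,0,0,0,0]]]';python3 -m crank '[[[0.0,0,0.04,0,0,0],[0,0,0,0,0,0]]]';python3 -m crank '[[[0,0,0.03,0,0,0],[0,0,0,0,0,0]]]') | grep -E 'pos|wrist'
```

```text
position: [0.5133, 0.1552, 0.0846]
wrist_force: [0.3, -0.6, -0.9]
position: [0.5136, 0.1553, 0.0839]
wrist_force: [-0.4, -0.1, 0.3]
position: [0.5137, 0.1553, 0.0837]
wrist_force: [-2.4, -0.3, 4.6]
```

```bash
(python3 -m crank '[[[0.02,0,0.04,0,0,0],[0,0,0,0,0,0]]]';python3 -m crank '[[[0.0,0,0.03,0,0,0],[0,0,0,0,0,0]]]') | grep -E 'pos|wrist'
```

```text
position: [0.5137, 0.1553, 0.0836]
wrist_force: [-3.8, -0.9, 10.2]
position: [0.5137, 0.1553, 0.0835]
wrist_force: [-4.5, -0.9, 15.1]
```

It's now on a hard stop at home height, 15 N with no travel. I'll relax the push, release and rise.

```bash
(python3 -m crank '[[[0,0,-0.06,0,0,0],[0,0,0,0,0,0]]]';python3 -m crank '[[[0,0,0,0,0,0],[0,0,0,0,0,0],[0,0,0,0,0,0],[0,0,0,0,0,0]]]' 0.35 ; python3 -m crank '[[[0,0,-0.2,0,0,0],[0,0,-0.5,0,0,0],[0,0,-0.8,0,0,0],[0,0,-1,0,0,0],[0,0,-1,0,0,0]]]'; python3 -m crank '[[[0,0,-0.5,0,0,0],[0,0,0,0,0,0],[0,0,0,0,0,0]]]')| grep -E 'time|pos|wrist|grip'
python3 - <<'E'
from h import *
s,d=wrist("w6");dd=manip.capture("side");e=manip.capture("scene")
a=cv2.resize(d["pixels"][160:370,200:440,::-1],None,fx=1.6,fy=1.6);b=cv2.resize(dd["pixels"][140:240,240:330,::-1],None,fx=2.2,fy=3.36,interpolation=2)
c=cv2.resize(e["pixels"][160:244,305:395,::-1],None,fx=2.2,fy=4,interpolation=2)
cv2.imwrite("pics/c6.png",np.hstack([a,b[:336],c[:336]]))
E
```

```text
time_s: 20.12
position: [0.5137, 0.1553, 0.0837]
wrist_force: [-2.1, -1.6, 8.4]
grip_width: 0.095
grip_force: 89.9
time_s: 20.62
position: [0.5132, 0.1553, 0.0826]
wrist_force: [-0.2, -0.1, 0.9]
grip_width: 0.352
grip_force: 0.0
time_s: 21.25
position: [0.5135, 0.1554, 0.1721]
wrist_force: [0.4, 0.8, -1.3]
grip_width: 0.35
grip_force: 0.0
time_s: 21.62
position: [0.5128, 0.1552, 0.182]
wrist_force: [-0.2, -0.6, -0.7]
grip_width: 0.35
grip_force: 0.0
```

View pics/c6.png

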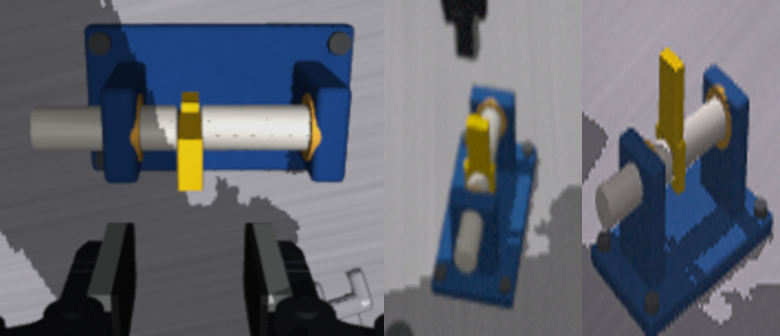

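The clip stands upright on the neck, with its arms around the shaft and the gripper clear of it. I'll hand the job in.

```bash
python3 -c "
from rig import manip
print(manip.sign_off())"
```

```text
the job is handed in; nothing more can be done
None
```

The yellow clip is on the shaft's neck, pushed down to a hard stop at the expected home height, standing upright and released; I handed the job in at about 22 s, and no verdict was returned.

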